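Roll the idler under the scanner

TASK

Draw the rubber chock out from under the front of the steel roller and leave it in the shallow grey tray, then roll the roller along the mat, without sliding or lifting it, until it lies still directly over and along the crossways white line under the scanner. Once you have let go of it there, press the scan button on the console fully down to start the scan. Do not knock the scanner, and leave the other things on the table where they are.

Things in the scene. Friction and masses are not known exactly. Their poses are not given: they have to be found in the camera images.
- roller: Smooth steel roller, 89 mm diameter, 110 mm long, black end caps, 17 mm stub shafts sticking out 10 mm at each end; 0.4-0.85 kg. Lies on the mat 230 to 270 mm short of the line, parallel to it within 0.1 rad. Origin mid-axis, 44.5 mm above the mat; x = its axis; z, up at the start, turns as it rolls. Pushed slowly it rolls, then coasts (5 mm from 80 mm/s); a sharp tap sends it farther.
- mark (a point): Middle of the painted white line, on the top of the mat, 3 mm above the table. x along the line, y the rolling direction (from the roller's start to the line), z up. Line 178 x 4 mm with a 30 mm cross tick near each end. The mat: fixed, dark grey, flat, 3 mm thick, x from -95 to 95, y from -330 to 70 mm.
- scanner: Fixed scanner; origin on the table under the line's middle, axes as the mark's. Its black head, 125 (x) by 110 (y) mm, covers the line: underside 135, top 190 mm above the table, so a tool must slant in from the roller's starting side. A 30 mm beam, top at 257 mm, holds it from a 30 mm post at x = 150 on a foot 90 by 120 mm. Not to be hit.
- chock: Black rubber wedge 34 mm wide (x, flat sides), 80 mm long (y -40 to 40), 0.12 kg, on the mat on the line's side of the roller. Origin: centre of its underside. Thin toe at -y, tucked about 16 mm in under the roller's curve: draw it 20 mm towards +y before lifting, or it pushes the roller back. Solid upright grip block, 34 x 26 mm (y 9 to 35), 54 mm high; the rest is up to 30 mm high.
- chock_grip (a point): Point inside the chock's grip block, on its centre plane, 42 mm above the chock's underside; axes as the chock's.
- tray: Open grey plastic tray 160 (x) by 140 (y) by 25 mm high, walls and floor 4 mm, fixed to the table beside the starting end of the mat; empty. Origin at the centre of its underside.
- scan (a joint): Scan button's travel in m: 0 up, 0.006 fully down; a spring returns it; it takes about 5 N to press fully down.
- scan_top (a point): Centre of the top of the scan button, a round grey button 28 mm in diameter in a black collar, top 53 mm above the table when up; it is pressed straight down. It stands on a grey console 110 by 90 by 35 mm, fixed to the table beyond the other end of the mat.
- target_tall: White block 36 x 36 x 70 mm with printed dots on top, loose; origin under its centre. To be left alone.
- target_short: White block 36 x 36 x 40 mm with printed dots on top, loose; origin under its centre. To be left alone.
- ball_stand: White ball 32 mm in diameter on a dark steel foot 48 mm in diameter, 66 mm high, loose; origin under its centre. To be left alone.
- caliper: Steel caliper lying flat, 160 mm long, loose; origin under the middle of its beam. To be left alone.
- casting: Dark cast bracket about 90 x 50 x 47 mm, loose; origin under its base. To be left alone.
- driver: Black-handled screwdriver 170 mm long lying on the table, loose. To be left alone.
Not all that is in view belongs to the job. Of the things shaped like the roller, the steel one is meant.

How it is judged:
By the outcome, as a careful person would: the job done as asked, in the order asked, and still so for the second after the job is handed in, with the robot touching nothing.
It also fails if it takes over 72 s, if anything falls off the work surface, if the arm or the gripper's body presses on something with over 40 N, if the wrist force passes 120 N, or if a joint passes its speed limit or range.

ROBOT

A 7-joint arm with a two-finger parallel gripper is mounted at the origin on the work surface. World frame = base frame: x ahead of the robot, y to its left, z up, the work surface at z = 0. Lengths are in m, angles in rad, forces in N, time in s.
With the tool pointing down it reaches from about 0.425 to 1.025 m from the base axis. Payload 9.4 kg.
Tool frame: the origin (TCP) lies on the centre line of the jaws, within the pads' length; the fingertips stand 14 mm ahead of it and the grasp point (between the pads) lies 5 mm behind it; z points along the fingers, y is the line along which they close (so a half turn about z gives the same grasp; the last joint's range is limited). The gripper opens to 85 mm and grips with 20 to 120 N. Pads are 22 mm wide; open, the fingers measure 114 mm over their backs; the gripper's body (76 mm by 85 mm) begins 54 mm behind the grasp point. The pads swing forward as they close: fully open they stand 13 mm farther back than shut.
Start: joints at [1.151, 0.599, -0.003, 1.599, 0.002, 0.943, -0.08], TCP at [0.244, -0.683, 0.245] pointing down, gripper open.
Joint ranges: [-2.57, 2.57], [-0.35, 1.97], [-1.29, 1.29], [0.11, 2.56], [-1.05, 4.19], [0.11, 1.86], [-2.63, 2.63]. Speed limits (rad/s): [2.22, 2.22, 3.01, 3.01, 3.14, 3.14, 3.14].

INTERFACE

Orientations are given as a 3x3 rotation matrix whose columns are the frame's x, y, z axes.
In Python, from cell import ctrl gives the robot as it stands.
- The arm moves only by the tool carry_out, never from a script. Its argument "commands" is a list that holds one entry, the list of rows, each a list of 7 numbers: the shift along the tool's x, y, z scaled (see below), then the turn, a rotation vector about the tool's x, y, z scaled (see below), then the opening, from -1 (shut) to 1 (fully open). In form: [[[tx, ty, tz, wx, wy, wz, grip], ...]]. A call has 1 to 12 rows; each row shifts and turns the commanded pose from where the row before left it, along the tool's axes as they then stand; what a row does not reach is not made up. The controller multiplies each number of a shift by 1000 mm and each number of a turn by 90 degrees. A row lasts 1/8 s, in which the tool goes at most 62.5 mm and 10.7 degrees, less where a joint would pass 70% of its speed; a pose out of reach is approached as far as the arm can. A call with a number of a shift or a turn outside -1 to 1 is refused whole. A call with a gripper value outside its range is refused whole. The fingers move at their own pace and stop on an object; the grip force is fixed at half the most. Time passes only in rows, so rows that do not move let the fingers close. It gives the time, the measured TCP pose, the force, the opening and the grip force at its end, in the units of the state.
- ctrl.get_state(): the state, without advancing time (a new reading comes with each control period).
- ctrl.capture(name): name is "scene" or "side" or "wrist"; returns a dict with "color" (400x640x3 uint8, blue, green, red), "depth" (400x640 float32, m along the optical axis (not along the pixel's ray), 0 where there is no reading), "vertical_fov" (degrees; the focal length in pixels is half the picture's height over the tangent of half this angle, whatever the lens; pixels are square), "cx", "cy" (the principal point, pixels), "R" (3x3) and "t" (3): a world point X has camera coordinates R X + t; the wrist camera has in their place "mount" (4x4, takes a point from camera to tool coordinates, whose origin is the TCP and whose axes are the flange's). Camera axes: x right, y down, z forward; pixel columns grow to the right and rows downward; lengths in m; the calibration is good to about 2 mm. A picture is of the moment at which its call begins: read the wrist's pose just before it.
- ctrl.finish_job(): hands the job in; it is judged then, once.
Trained networks look in the newest picture that a camera, given by its name, has taken for a name from the list of things; names that differ only in an ending like _2 or _b are one class to them, and where a whole thing is asked for, a point or a joint stands for the part that bears it (a point fixed in the world has none). Each returns a list of dicts, best first, with "confidence" (0 to 1); they miss things now and then, are a little off and sometimes report something else, mostly with a low value. They report only what shows in the picture. A call takes as long as a camera call. They do not tell look-alikes from the thing itself.
- ctrl.recognise(camera, thing): "at" ([x, y, z] in m, in the coordinates of the camera as it stood for that picture, good to about 4 mm: the middle of the surface that is visible of it).
- ctrl.regions_of(camera, thing): "pixels" (400x640 bool, what is visible of it).
- ctrl.mark_of(camera, thing): "at" ([x, y, z] in m, in the coordinates of the camera as it stood for that picture, good to about 4 mm: a listed point, or the origin of a listed thing).
The state is a dict: "clock": time; "q": joint angles; "joint_vel": joint speeds; "joint_efforts": joint torques, N m; "ee_pos": TCP position; "tool_rot": TCP orientation; "force": force on the tool from outside, world axes, zero at the start; "ft_torque": the same for the moment, N m; "gripper_width": finger opening in m; "grasp_force": force on a finger pad.
Only numpy, scipy, OpenCV 4.12 (cv2) and the standard library are available. Lean on these libraries where they do the work, as an engineer would, in place of code of your own. Each camera call takes 0.05 s, during which the arm holds its last target. There are 200 camera calls.

## Working session

There is one attempt and no reset: what is moved stays moved. The work goes in short steps, Python scripts to look and compute and a tool call to move; the robot and the scene stay as the last step left them, time stands still between calls to the robot, and variables do not carry over. Pictures are saved under pics/ and viewed, at most 10 in all, crops included, and the job is handed in when it is done.

Besides the shell and the picture viewer there is one more tool, called after ">>>" by a JSON object that holds its "api" and its "payload". carry_out: Moves the arm, as the interface text tells. Shifts and turns lie within -1 to 1; 1 stands for 1000 mm of shift or 90 degrees of turn. Its arguments: {"type":"object","properties":{"commands":{"type":"array"}},"required":["commands"]}

```bash
ls; mkdir -p pics
cat > h.py <<'E'
import numpy as np, cv2
from cell import ctrl
def cap(n):
    s=ctrl.get_state(); c=ctrl.capture(n); c['s']=s
    c['f']=200/np.tan(np.radians(c['vertical_fov'])/2); return c
def w(c,p):
    p=np.asarray(p,float)
    if 'mount' in c:
        m=np.array(c['mount']); p=p@m[:3,:3].T+m[:3,3]
        return p@np.array(c['s']['tool_rot']).T+np.array(c['s']['ee_pos'])
    return (p-np.array(c['t']))@np.array(c['R'])
def cloud(c):
    v,u=np.mgrid[:400,:640]; z=c['depth']
    return w(c,np.stack([(u-c['cx'])*z/c['f'],(v-c['cy'])*z/c['f'],z],-1).reshape(-1,3)).reshape(400,640,3)
def px(c,p): return [round(p[0]*c['f']/p[2]+c['cx']),round(p[1]*c['f']/p[2]+c['cy'])]
E
cat > a.py <<'E'
from h import *
np.set_printoptions(precision=4,suppress=True)
for n in ['scene','side']:
    c=cap(n); cv2.imwrite(f'pics/{n}0.png',c['color'])
    print(n,c['f'],c['cx'],c['cy'],'campos',w(c,[0,0,0]))
    for t in ['roller','mark','chock','chock_grip','tray','scan_top','scanner']:
        for r in ctrl.mark_of(n,t)[:3]: print(t,round(r['confidence'],2),w(c,r['at']),px(c,r['at']))
print({k:v for k,v in ctrl.get_state().items() if k in('ee_pos','tool_rot','clock')})
E
python3 a.py
```

```text
pics
scene 430.3972906052063 319.0111915962792 190.87143916771097 campos [1.3536 0.2751 1.0223]
roller 0.82 [ 0.2987 -0.228   0.0456] [311, 140]
roller 0.81 [ 0.4442 -0.614   0.0421] [195, 138]
roller 0.78 [ 0.5616 -0.1242  0.0488] [306, 199]
mark 0.82 [0.5332 0.1471 0.0009] [392, 230]
mark 0.38 [ 0.5618 -0.0296  0.0463] [335, 209]
chock 0.87 [ 0.5641 -0.0476  0.0043] [329, 217]
chock_grip 0.92 [ 0.5631 -0.0299  0.0479] [334, 209]
tray 0.97 [ 0.534  -0.415   0.0013] [232, 178]
scan_top 0.55 [0.4395 0.3773 0.0642] [482, 218]
scanner 0.87 [ 0.5365  0.1476 -0.0005] [392, 231]
scanner 0.51 [0.4413 0.3774 0.0613] [481, 219]
scanner 0.29 [0.638  0.4477 0.0014] [490, 294]
side 398.3103303509386 320.9339936806566 199.79394107664297 campos [0.3219 0.7412 0.977 ]
roller 0.91 [0.3277 0.2082 0.0438] [370, 293]
roller 0.7 [ 0.2975 -0.2324  0.0405] [400, 179]
roller 0.69 [ 0.5575 -0.1254  0.0419] [316, 189]
mark 0.97 [0.5349 0.1419 0.0065] [301, 264]
chock 0.51 [ 0.5587 -0.0477  0.0011] [310, 215]
chock_grip 0.43 [ 0.5573 -0.0289  0.0411] [309, 211]
tray 0.72 [ 0.5329 -0.4224 -0.0031] [341, 143]
scan_top 0.43 [0.4441 0.3796 0.0593] [311, 343]
scanner 0.61 [ 0.5313  0.1469 -0.0035] [302, 268]
scanner 0.2 [ 0.559  -0.1233  0.0459] [315, 188]
{'clock': 0.8, 'ee_pos': array([ 0.2437, -0.6828,  0.2453]), 'tool_rot': array([[ 0.9418,  0.3361, -0.    ],
       [ 0.3361, -0.9418, -0.0001],
       [-0.    ,  0.    , -1.    ]])}
```

View pics/scene0.png

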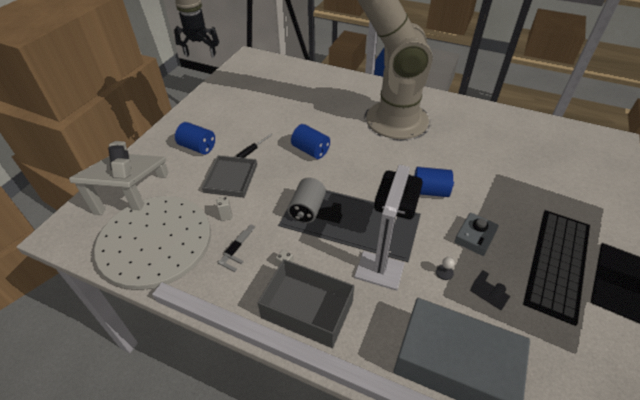

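View pics/side0.png

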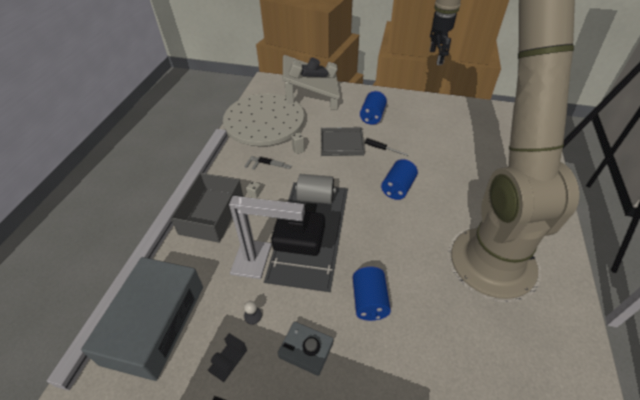

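Scene shows the steel roller at (307,200), blue look-alikes at (195,138), (311,141) and (433,181). The chock is at (330,213), the shallow tray at (230,176), a deeper box at (306,300) and the console at (478,232). The steel one fits "smooth steel, black caps", and the low one at (230,176) fits the tray. I'll confirm in one crop.

```bash
cat > b.py <<'E'
from h import *
np.set_printoptions(precision=4,suppress=True)
c=cap('scene'); d=cap('side')
def z(i,x,y,W,H,k): return cv2.resize(i[y:y+H,x:x+W],None,fx=k,fy=k,interpolation=cv2.INTER_CUBIC)
A=z(c['color'],200,150,200,110,4)
B=np.hstack([z(d['color'],262,250,80,45,5),z(d['color'],270,315,80,45,5)])
cv2.imwrite('pics/crop.png',np.vstack([A,B[:160]]) if 0 else np.vstack([A[:375],B]))
for n,k in(('scene',c),('side',d)):
    P=cloud(k)
    for t in ['roller','chock','tray','scan_top']:
        for r in ctrl.regions_of(n,t)[:4]:
            q=P[r['pixels']&(k['depth']>0)]
            if len(q)<20: continue
            print(n,t,round(r['confidence'],2),len(q),'med',np.median(q,0),'p2',np.percentile(q,2,0),'p98',np.percentile(q,98,0))
# line in side view: bright pixels on mat
P=cloud(d); g=cv2.cvtColor(d['color'],cv2.COLOR_BGR2GRAY)
m=np.zeros_like(g,bool); m[255:280,268:336]=1
m&=(g>125)&(abs(P[...,2])<.015)&(P[...,0]>.43)&(P[...,0]<.645)&(abs(P[...,1]-.145)<.03)
print(m.sum(),cv2.fitLine(P[m][:,:2].astype(np.float32),cv2.DIST_HUBER,0,.01,.01).ravel(),P[m].min(0),P[m].max(0))
# mat: dark points
for k in (c,d):
    P=cloud(k); g=cv2.cvtColor(k['color'],cv2.COLOR_BGR2GRAY)
    m=(g<75)&(abs(P[...,2])<.012)&(P[...,0]>.4)&(P[...,0]<.68)&(P[...,1]>-.22)&(P[...,1]<.25)
    m=cv2.morphologyEx(m.astype(np.uint8),cv2.MORPH_OPEN,np.ones((3,3)))>0
    print(cv2.minAreaRect(P[m][:,:2].astype(np.float32)),m.sum())
E
python3 b.py
```

```text
scene roller 0.98 926 med [ 0.3244 -0.2162  0.0706] p2 [ 0.2596 -0.2846  0.0038] p98 [ 0.3539 -0.1662  0.0911]
scene roller 0.85 913 med [0.3522 0.2219 0.0783] p2 [0.3054 0.158  0.0286] p98 [0.3767 0.2718 0.0915]
scene roller 0.8 1173 med [ 0.5895 -0.1096  0.0793] p2 [ 0.5101 -0.1533  0.0146] p98 [ 0.6216 -0.0754  0.0945]
scene roller 0.72 757 med [0.6456 0.4426 0.0215] p2 [0.6095 0.3989 0.0047] p98 [0.6694 0.487  0.0501]
scene chock 0.87 360 med [ 0.5725 -0.0353  0.0288] p2 [ 0.5445 -0.0797  0.0064] p98 [ 0.5817 -0.0115  0.0599]
scene tray 0.57 1620 med [ 0.5341 -0.4216  0.0059] p2 [ 0.4505 -0.4933  0.0004] p98 [ 0.6217 -0.3376  0.0267]
scene scan_top 0.56 255 med [ 0.6937 -0.3336  0.0553] p2 [ 0.6703 -0.3548  0.0062] p98 [ 0.7068 -0.3187  0.0738]
scene scan_top 0.54 49 med [0.4484 0.3793 0.0577] p2 [0.4349 0.3698 0.0522] p98 [0.4583 0.3896 0.0626]
scene scan_top 0.24 356 med [ 0.5726 -0.035   0.0286] p2 [ 0.5448 -0.0797  0.0067] p98 [ 0.5813 -0.0118  0.0599]
side roller 0.98 1022 med [ 0.5553 -0.0958  0.0774] p2 [ 0.5023 -0.1506  0.0162] p98 [ 0.6125 -0.0743  0.0932]
side roller 0.
[... 553 characters left out ...]
272 0.0032] p2 [ 0.4445 -0.1677 -0.0011] p98 [0.6389 0.2128 0.009 ]
side tray 0.69 1256 med [ 0.5345 -0.4253  0.0051] p2 [ 0.451  -0.499  -0.0006] p98 [ 0.6164 -0.3362  0.026 ]
side scan_top 0.62 986 med [ 0.5555 -0.0948  0.0781] p2 [ 0.5024 -0.1447  0.0269] p98 [ 0.6119 -0.0744  0.0932]
side scan_top 0.43 109 med [0.4441 0.3823 0.0567] p2 [0.4315 0.3702 0.0485] p98 [0.4558 0.3933 0.0602]
32 [ 0.9998 -0.0181  0.5146  0.1482] [ 0.4311  0.1295 -0.0047] [0.638  0.1647 0.0066]
((0.5474900603294373, 0.012861192226409912), (0.1910695731639862, 0.39921969175338745), 4.273721694946289) 3897
((0.543540358543396, 0.01549336314201355), (0.18439917266368866, 0.39883527159690857), 4.130692481994629) 3153
```

View pics/crop.png

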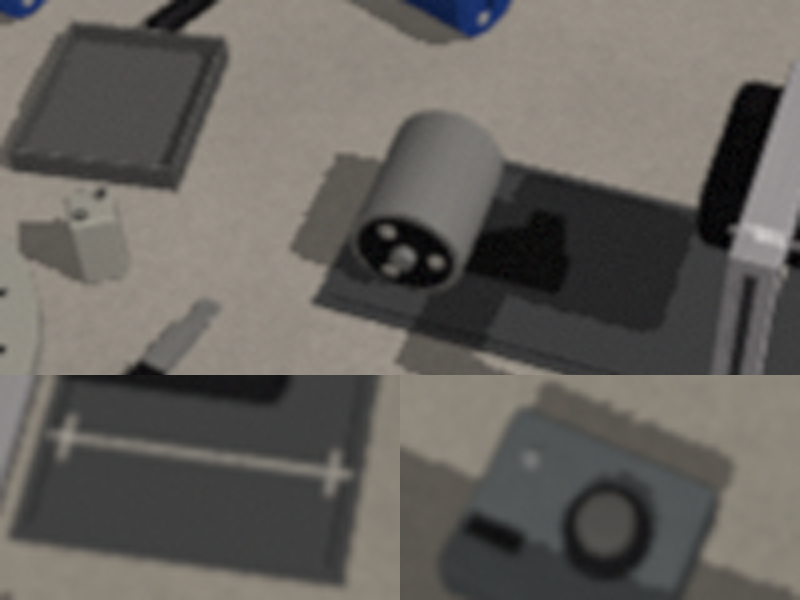

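The crop confirms it: the steel roller with black caps and the chock on its line side, the tray as the shallow one, and the grey button in its black collar on the console (side pixel about 311,345). I'll turn the tool to the mat's axes, then go above the chock.

>>> {"api": "carry_out", "payload": {"commands": [[[0,0,0,0,0,-0.1035,1],[0,0,0,0,0,-0.1035,1],[0,0,0,0,0,-0.1035,1],[0,0,0,0,0,-0.1035,1],[0,0,0,0,0,-0.1035,1],[0,0,0,0,0,-0.1035,1],[0,0,0,0,0,-0.1035,1],[0,0,0,0,0,-0.1035,1]]]}}

```text
clock: 2.3
ee_pos: [0.2436, -0.6829, 0.2453]
tool_rot: [[-0.078, 0.997, -0.0], [0.997, 0.078, -0.0], [-0.0, -0.0, -1.0]]
force: [0.8, -0.5, -0.6]
gripper_width: 0.0855
grasp_force: 0.0
```

>>> {"api": "carry_out", "payload": {"commands": [[[0.05,0.029,0,0,0,0,1],[0.05,0.029,0,0,0,0,1],[0.05,0.029,0,0,0,0,1],[0.05,0.029,0,0,0,0,1],[0.05,0.029,0,0,0,0,1],[0.05,0.029,0,0,0,0,1],[0.05,0.029,0,0,0,0,1],[0.05,0.029,0,0,0,0,1],[0.05,0.029,0,0,0,0,1],[0.05,0.029,0,0,0,0,1],[0.05,0.029,0,0,0,0,1],[0.05,0.029,0,0,0,0,1]]]}}

```text
clock: 3.8
ee_pos: [0.548, -0.0576, 0.2455]
tool_rot: [[-0.072, 0.997, 0.001], [0.997, 0.072, -0.0], [-0.0, 0.0, -1.0]]
force: [0.6, -0.4, -0.7]
gripper_width: 0.0854
grasp_force: 0.0
```

```bash
cat > c.py <<'E'
from h import *
np.set_printoptions(precision=4,suppress=True)
c=cap('wrist'); s=c['s']; print(s['ee_pos'],np.array(s['tool_rot']),s['clock'],s['q'],s['force'])
print(np.array(c['mount']))
cv2.imwrite('pics/w1.png',c['color'])
P=cloud(c)
for t in ['roller','chock','chock_grip','mark','tray','scan_top']:
    for r in ctrl.mark_of('wrist',t)[:2]: print(t,round(r['confidence'],2),w(c,r['at']),px(c,r['at']))
for t in ['roller','chock']:
    for r in ctrl.regions_of('wrist',t)[:2]:
        q=P[r['pixels']&(c['depth']>0)]
        if t=='roller':
            a=q[q[:,2]>.085]; l=cv2.fitLine(a[:,:2].astype(np.float32),cv2.DIST_HUBER,0,.01,.01).ravel(); print('ax',l,np.degrees(np.arctan2(l[1],l[0])),np.median(a,0),a.min(0),a.max(0))
        else:
            a=q[q[:,2]>.05]; print(cv2.minAreaRect(a[:,:2].astype(np.float32)),np.median(a,0))
g=cv2.cvtColor(c['color'],cv2.COLOR_BGR2GRAY)
m=(g>110)&(abs(P[...,2])<.02)&(P[...,0]>.43)&(P[...,0]<.64)&(abs(P[...,1]-.145)<.05)
print('line',m.sum())
E
python3 c.py
```

```text
[ 0.548  -0.0576  0.2455] [[-0.0722  0.9974  0.0005]
 [ 0.9974  0.0722 -0.0003]
 [-0.0004  0.0005 -1.    ]] 3.8 [ 0.3258  0.4225 -0.4458  1.9807  0.2518  0.7911 -0.1918] [ 0.6447 -0.4425 -0.6734]
[[-0.0005 -0.9505 -0.3107  0.0801]
 [ 1.     -0.0008  0.0009 -0.0001]
 [-0.0011 -0.3107  0.9505 -0.1284]
 [ 0.      0.      0.      1.    ]]
roller 0.64 [ 0.2968 -0.2306  0.0451] [92, 306]
roller 0.63 [ 0.5586 -0.1222  0.0488] [326, 236]
chock 0.95 [ 0.5619 -0.0477  0.0028] [333, 158]
chock 0.45 [ 0.5571 -0.029   0.0463] [331, 147]
chock_grip 0.95 [ 0.5577 -0.0286  0.0465] [332, 147]
ax [ 0.9971  0.0761  0.5579 -0.1191] 4.3653054 [ 0.5614 -0.1192  0.0898] [ 0.5047 -0.1518  0.085 ] [ 0.6175 -0.0928  0.0936]
ax [ 0.5199  0.8543  0.3076 -0.2055] 58.677277 [ 0.3077 -0.2049  0.0872] [ 0.2748 -0.259   0.085 ] [ 0.4832 -0.0502  0.3008]
((0.5591557621955872, -0.02868819423019886), (0.03309161588549614, 0.02610570564866066), 6.047304153442383) [ 0.5593 -0.028   0.0566]
line 225
```

View pics/w1.png

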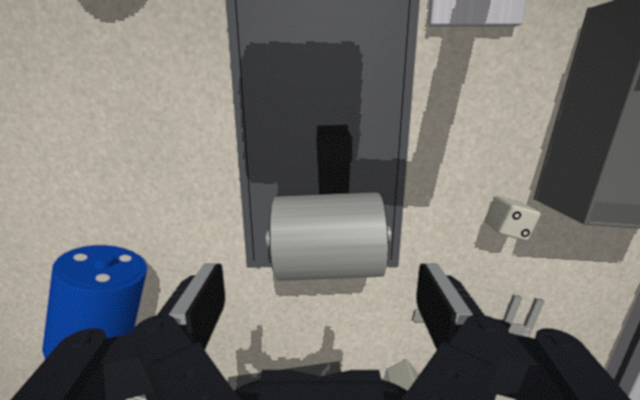

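The wrist view confirms the steel roller at (328,236), parallel to the mat, with the chock block at (333,150) and a clear descent. Going down to grip.

>>> {"api": "carry_out", "payload": {"commands": [[[0.028,0.013,0,0,0,0,1],[0,0,0.04,0,0,0,1],[0,0,0.04,0,0,0,1],[0,0,0.04,0,0,0,1],[0,0,0.03,0,0,0,1],[0,0,0.03,0,0,0,1],[0,0,0.025,0,0,0,1],[0,0,0,0,0,0,0],[0,0,0,0,0,0,-0.5],[0,0,0,0,0,0,-1],[0,0,0,0,0,0,-1],[0,0,0,0,0,0,-1]]]}}

```text
clock: 5.75
ee_pos: [0.5588, -0.0307, 0.0416]
tool_rot: [[-0.072, 0.997, 0.002], [0.997, 0.072, -0.0], [-0.001, 0.002, -1.0]]
force: [-0.9, -1.3, 7.0]
gripper_width: 0.0333
grasp_force: 59.2
```

Run:
```python
from h import *
for n in('scene','side'):
    P=cloud(cap(n)); g=P[(P[...,2]>.145)&(P[...,2]<.198)&(P[...,0]>.46)&(P[...,0]<.61)&(P[...,1]>.03)&(P[...,1]<.24)]
    print(n,len(g),np.percentile(g,[1,5,50,95,99],axis=0).round(3))
```

```text
scene 1058 [[0.479 0.092 0.148]
 [0.49  0.096 0.154]
 [0.568 0.169 0.189]
 [0.599 0.198 0.193]
 [0.601 0.201 0.195]]
side 1613 [[0.472 0.095 0.148]
 [0.475 0.106 0.153]
 [0.516 0.178 0.188]
 [0.586 0.201 0.192]
 [0.593 0.202 0.195]]
```

>>> {"api": "carry_out", "payload": {"commands": [[[0.002,0,0,0,0,0,-1],[0.004,0,0,0,0,0,-1],[0.005,0,0,0,0,0,-1],[0.005,0,0,0,0,0,-1],[0.003,0,0,0,0,0,-1],[0.002,0,0,0,0,0,-1],[0,0,0,0,0,0,-1]]]}}

```text
clock: 6.72
ee_pos: [0.5576, -0.0102, 0.0416]
tool_rot: [[-0.072, 0.997, 0.002], [0.997, 0.072, -0.001], [-0.001, 0.002, -1.0]]
force: [-1.0, -2.0, 6.1]
gripper_width: 0.033
grasp_force: 59.2
```

>>> {"api": "carry_out", "payload": {"commands": [[[0,0,-0.02,0,0,0,-1],[0,0,-0.035,0,0,0,-1],[0,0,-0.05,0,0,0,-1],[0,0,-0.045,0,0,0,-1],[-0.03,-0.004,0,0,0,0,-1],[-0.05,-0.007,0,0,0,0,-1],[-0.06,-0.008,0,0,0,0,-1],[-0.06,-0.008,0,0,0,0,-1],[-0.06,-0.008,0,0,0,0,-1],[-0.06,-0.008,0,0,0,0,-1],[-0.045,-0.005,0,0,0,0,-1],[-0.018,-0.002,0,0,0,0,-1]]]}}

```text
clock: 8.22
ee_pos: [0.5331, -0.3986, 0.1905]
tool_rot: [[-0.068, 0.998, -0.0], [0.998, 0.068, -0.001], [-0.001, -0.0, -1.0]]
force: [-0.2, 0.4, -1.3]
gripper_width: 0.033
grasp_force: 59.5
```

```bash
cat > d.py <<'E'
from h import *
np.set_printoptions(precision=4,suppress=True)
s=ctrl.get_state(); print(s['ee_pos'],s['gripper_width'],s['clock'],s['grasp_force'])
for n in('scene','side'):
    c=cap(n); P=cloud(c)
    for t in ['tray','roller']:
        for r in ctrl.mark_of(n,t)[:3]: print(n,t,round(r['confidence'],2),w(c,r['at']))
E
python3 d.py
```

```text
[ 0.5331 -0.3986  0.1905] 0.03301731534233193 8.225 59.50469613075256
scene tray 0.76 [ 0.5366 -0.4161 -0.0015]
scene roller 0.82 [ 0.5617 -0.1255  0.0494]
scene roller 0.8 [0.3309 0.2096 0.045 ]
scene roller 0.76 [ 0.3019 -0.2294  0.0471]
side tray 0.95 [ 0.5335 -0.4219 -0.0022]
side roller 0.83 [ 0.5584 -0.1248  0.044 ]
side roller 0.83 [ 0.4396 -0.6171  0.0412]
side roller 0.61 [0.3278 0.2089 0.045 ]
```

>>> {"api": "carry_out", "payload": {"commands": [[[0,0,0.03,0,0,0,-1],[0,0,0.045,0,0,0,-1],[0,0,0.035,0,0,0,-1],[0,0,0.02,0,0,0,-1],[0,0,0.01,0,0,0,-1],[0,0,0.006,0,0,0,-1],[0,0,0,0,0,0,-1]]]}}

```text
clock: 9.4
ee_pos: [0.5349, -0.395, 0.0448]
tool_rot: [[-0.073, 0.997, 0.001], [0.997, 0.073, -0.0], [-0.0, 0.001, -1.0]]
force: [0.1, 0.8, -1.4]
gripper_width: 0.0332
grasp_force: 59.5
```

>>> {"api": "carry_out", "payload": {"commands": [[[0,0,0.001,0,0,0,-1],[0,0,0,0,0,0,0],[0,0,0,0,0,0,0.8],[0,0,0,0,0,0,0.8],[0,0,-0.01,0,0,0,0.8],[0,0,-0.03,0,0,0,0.8],[0,0,-0.055,0,0,0,0.6],[0,0,-0.055,0,0,0,0.3],[0,0,-0.055,0,0,0,0.3],[0.047,0.014,0,0,0,0,0.3],[0.048,0.014,0,0,0,0,0.3],[0.047,0.013,0,0,0,0,0.3]]]}}

```text
clock: 10.9
ee_pos: [0.5653, -0.2488, 0.2493]
tool_rot: [[-0.072, 0.997, 0.001], [0.997, 0.072, -0.0], [-0.0, 0.001, -1.0]]
force: [0.9, -0.2, -0.2]
gripper_width: 0.0554
grasp_force: 0.0
```

>>> {"api": "carry_out", "payload": {"commands": [[[0,0,0,0,0.102,0,0.3],[0,0,0,0,0.102,0,0.3],[0,0,0,0,0.102,0,0.3],[0,0,0,0,0.102,0,0.3],[0,0,0,0,0.102,0,0.3],[0,0,0,0,0.101,0,0.3],[0,0,0,0,0,0,0.3]]]}}

```text
clock: 11.78
ee_pos: [0.5641, -0.2527, 0.2454]
tool_rot: [[-0.037, 0.998, -0.058], [0.571, 0.069, 0.818], [0.82, -0.003, -0.572]]
force: [0.2, -0.1, -0.5]
gripper_width: 0.0554
grasp_force: 0.0
```

```bash
cat > e.py <<'E'
from h import *
np.set_printoptions(precision=4,suppress=True)
s=ctrl.get_state(); print(s['ee_pos'],np.array(s['tool_rot']),s['gripper_width'],s['clock'],s['q'])
for n in('scene','side'):
    c=cap(n); cv2.imwrite(f'pics/{n}_{s["clock"]:.1f}.png',c['color']); P=cloud(c)
    for t in ['roller','chock','mark']:
        for r in ctrl.mark_of(n,t)[:3]: print(n,t,round(r['confidence'],2),w(c,r['at']))
    for r in ctrl.regions_of(n,'roller')[:4]:
        q=P[r['pixels']&(c['depth']>0)]; q=q[(q[:,0]>.48)&(q[:,0]<.64)&(q[:,1]>-.2)&(q[:,1]<.25)]
        a=q[q[:,2]>.08]
        if len(a)>50:
            l=cv2.fitLine(a[:,:2].astype(np.float32),cv2.DIST_HUBER,0,.01,.01).ravel(); print('axis',np.degrees(np.arctan(l[1]/l[0])),np.percentile(q,[2,98],axis=0))
E
python3 e.py
```

```text
[ 0.5641 -0.2527  0.2454] [[-0.0368  0.9976 -0.0584]
 [ 0.5707  0.0689  0.8182]
 [ 0.8203 -0.0032 -0.5719]] 0.05542035549071796 11.775 [ 1.051   0.9049 -0.7528  1.5378 -0.2736  1.362   0.5684]
scene roller 0.91 [ 0.4447 -0.6153  0.0449]
scene roller 0.84 [ 0.5619 -0.1241  0.0496]
scene roller 0.84 [ 0.3021 -0.2296  0.0456]
scene chock 0.64 [ 0.5393 -0.4131  0.0035]
scene mark 0.77 [0.5388 0.146  0.0027]
axis 6.0498805 [[ 0.509  -0.1584  0.0136]
 [ 0.6219 -0.0752  0.0943]]
side roller 0.91 [ 0.3005 -0.2302  0.0421]
side roller 0.91 [ 0.443  -0.6163  0.0425]
side roller 0.61 [ 0.5551 -0.1237  0.0458]
side chock 0.48 [ 0.5338 -0.4183  0.0023]
side chock 0.41 [ 0.6806 -0.3441 -0.0002]
side mark 0.97 [0.5353 0.1399 0.0081]
axis 7.939958 [[ 0.5024 -0.143   0.0283]
 [ 0.6113 -0.0746  0.0933]]
```

>>> {"api": "carry_out", "payload": {"commands": [[[-0.027,0.001,0.03,0,0,0,0.3],[-0.027,0.001,0.03,0,0,0,0.3],[-0.027,0.001,0.03,0,0,0,0.3],[-0.027,0.001,0.03,0,0,0,0.3],[-0.018,0,0.02,0,0,0,0.3],[-0.008,0,0.009,0,0,0,0.3],[0,0,0,0,0,0,0.3]]]}}

```text
clock: 13.15
ee_pos: [0.566, -0.205, 0.0531]
tool_rot: [[-0.041, 0.997, -0.06], [0.572, 0.073, 0.817], [0.819, -0.0, -0.573]]
force: [0.7, 0.7, 0.2]
gripper_width: 0.0555
grasp_force: 0.0
```

Run:
```python
from h import *
s=ctrl.get_state(); print(s['ee_pos'],s['tool_rot'],s['clock'],s['q'])
a=cap('scene')['color'];b=cap('wrist')['color']
z=cv2.resize(a[120:280,200:440],(600,400),interpolation=cv2.INTER_CUBIC)
cv2.imwrite('pics/pre.png',np.vstack([z[:300],cv2.resize(b,(600,375))[:300]]))
```

```text
[ 0.56596825 -0.20497868  0.05305968] [[-4.14499836e-02  9.97364966e-01 -5.95401013e-02]
 [ 5.71865490e-01  7.25471767e-02  8.17133263e-01]
 [ 8.19299555e-01 -1.78768838e-04 -5.73365684e-01]] 13.15 [ 0.98663488  1.11906769 -0.69989337  1.64682188 -0.20133356  1.06906566
  0.66539896]
```

View pics/pre.png

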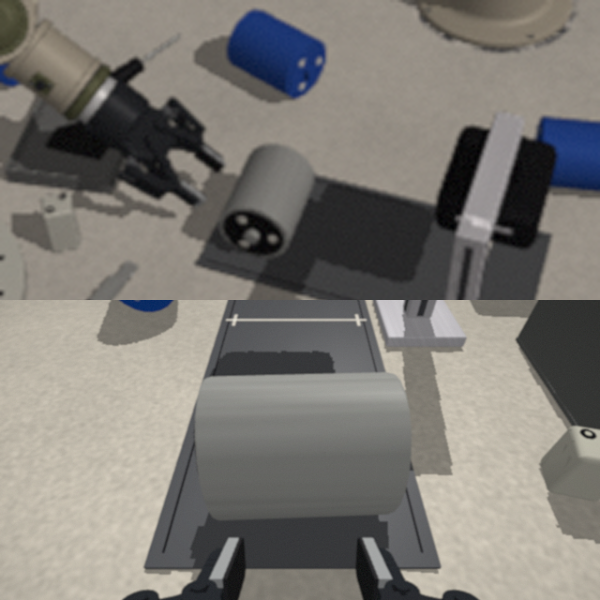

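The tool is behind the roller, with its fingers (230,560)/(375,560) spread symmetrically and the white line visible beyond at (297,320). I'll measure the line from here.

```bash
cat > l.py <<'E'
from h import *
np.set_printoptions(precision=4,suppress=True)
c=cap('wrist'); P=cloud(c); g=cv2.cvtColor(c['color'],cv2.COLOR_BGR2GRAY)
m=(g>130)&(P[...,0]>.44)&(P[...,0]<.63)&(abs(P[...,1]-.145)<.03)&(P[...,2]<.03)&(c['depth']>0)
v,u=np.nonzero(m)
cam=w(c,[0,0,0]); r=w(c,np.stack([(u-c['cx'])/c['f'],(v-c['cy'])/c['f'],np.ones(len(u))],-1))-cam
q=cam+r*((.003-cam[2])/r[:,2])[:,None]
l=cv2.fitLine(q[:,:2].astype(np.float32),cv2.DIST_HUBER,0,.001,.001).ravel()
k=q[abs((q[:,1]-l[3])*l[0]-(q[:,0]-l[2])*l[1])<.004]
i,j=k[:,0].argmin(),k[:,0].argmax(); print('line',len(q),np.degrees(np.arctan(l[1]/l[0])),'ends',k[i],k[j],'mid',(k[i]+k[j])/2)
for d in ctrl.mark_of('wrist','mark')[:1]: print(d['confidence'],w(c,d['at']))
for d in ctrl.regions_of('wrist','roller')[:1]:
    q=P[d['pixels']&(c['depth']>0)]; 
    from scipy.optimize import least_squares
    q=q[(q[:,2]>.02)&(q[:,2]<.1)]
    ux=lambda t:(np.cos(t),np.sin(t))
    def f(p): # y at x=.555, z centre, angle
        t=p[2]; d=-(q[:,0]-.555)*np.sin(t)+(q[:,1]-p[0])*np.cos(t); return np.hypot(d,q[:,2]-p[1])-.0445
    s=least_squares(f,[q[:,1].mean(),.0475,.07],loss='soft_l1',f_scale=.002); print('roller y@x=.555,z,deg',s.x[0],s.x[1],np.degrees(s.x[2]),'xr',np.percentile(q[:,0],[.5,99.5]),s.cost)
E
python3 l.py; tail -0 l.py
```

```text
line 550 4.1516237 ends [0.4472 0.1392 0.003 ] [0.6246 0.1529 0.003 ] mid [0.5359 0.1461 0.003 ]
0.89 [0.535  0.1428 0.0003]l.py:19: RuntimeWarning: Mean of empty slice.
  s=least_squares(f,[q[:,1].mean(),.0475,.07],loss='soft_l1',f_scale=.002); print('roller y@x=.555,z,deg',s.x[0],s.x[1],np.degrees(s.x[2]),'xr',np.percentile(q[:,0],[.5,99.5]),s.cost)
  ret = ret.dtype.type(ret / rcount)
Traceback (most recent call last):
  File "l.py", line 19, in <module>
    s=least_squares(f,[q[:,1].mean(),.0475,.07],loss='soft_l1',f_scale=.002); print('roller y@x=.555,z,deg',s.x[0],s.x[1],np.degrees(s.x[2]),'xr',np.percentile(q[:,0],[.5,99.5]),s.cost)
ValueError: Initial guess is outside of provided bounds
```

```bash
python3 - <<'E'
s=open('l.py').read()
i=s.index("for d in ctrl.regions_of")
s=s[:i]+'''import sys
from scipy.optimize import least_squares
g=float(sys.argv[1])
q=P[(c['depth']>0)&(P[...,2]>.03)&(P[...,2]<.1)&(P[...,0]>.48)&(P[...,0]<.64)&(abs(P[...,1]-g)<.05)&(P[...,1]>g-.043)]
def f(p):
    t=p[2]; d=-(q[:,0]-.55)*np.sin(t)+(q[:,1]-p[0])*np.cos(t); return np.hypot(d,q[:,2]-p[1])-.0445
s=least_squares(f,[g,.0475,.07],loss='soft_l1',f_scale=.002)
xr=np.percentile(q[:,0],[1,99]); t=s.x[2]; X=xr.mean(); Y=s.x[0]+(X-.55)*np.tan(t)
m=np.array([X-.5359,Y-.1461]); a=np.radians(4.15)
print('roller',X,Y,s.x[1],np.degrees(t),'xr',xr,len(q),'in mark x,y',m@[np.cos(a),np.sin(a)],m@[-np.sin(a),np.cos(a)])
'''
open('l.py','w').write(s)
E
python3 l.py -0.123
```

```text
line 577 4.205311 ends [0.4472 0.1386 0.003 ] [0.6302 0.1502 0.003 ] mid [0.5387 0.1444 0.003 ]
0.59 [ 0.5361  0.1425 -0.0011]
roller 0.5639951711466095 -0.12244762481441544 0.04703358821566837 6.57900302287047 xr [0.5102 0.6178] 29040 in mark x,y 0.0085872921145514 -0.26987668267073517
```

>>> {"api": "carry_out", "payload": {"commands": [[[-0.0033,0,0.0023,0,0,0,0.3],[0.004,0,0.0057,0,0,0,0.3],[0.0029,0,0.0041,0,0,0,0.3],[0.00115,0,0.00165,0,0,0,0.3],[0.00115,0,0.00165,0,0,0,0.3],[0.00115,0,0.00165,0,0,0,0.3],[0.00115,0,0.00165,0,0,0,0.3],[0.00115,0,0.00165,0,0,0,0.3],[0.00115,0,0.00165,0,0,0,0.3],[0.00115,0,0.00165,0,0,0,0.3],[0.00115,0,0.00165,0,0,0,0.3],[0.00115,0,0.00165,0,0,0,0.3]]]}}

```text
clock: 15.0
ee_pos: [0.5637, -0.1749, 0.049]
tool_rot: [[-0.042, 0.997, -0.059], [0.572, 0.073, 0.817], [0.819, -0.0, -0.574]]
force: [-0.5, -0.2, -0.0]
gripper_width: 0.0556
grasp_force: 0.0
```

```bash
python3 l.py -0.118
```

```text
line 733 4.5862436 ends [0.4418 0.1377 0.003 ] [0.6246 0.1513 0.003 ] mid [0.5332 0.1445 0.003 ]
0.56 [ 0.5353  0.1422 -0.0023]
roller 0.5631138535782472 -0.11537695904224003 0.047012570746944454 6.5422419546014705 xr [0.5095 0.6167] 38518 in mark x,y 0.00821997422005175 -0.26276077705848194
```

>>> {"api": "carry_out", "payload": {"commands": [[[0.0014,0,0.002,0,0,0,0.3],[0.0018,0,0.0026,0,0,0,0.3],[0.0018,0,0.0026,0,0,0,0.3],[0.0018,0,0.0026,0,0,0,0.3],[0.0023,0,0.0033,0,0,0,0.3],[0.0023,0,0.0033,0,0,0,0.3],[0.0023,0,0.0033,0,0,0,0.3],[0.0023,0,0.0033,0,0,0,0.3],[0.0023,0,0.0033,0,0,0,0.3],[0.0023,0,0.0033,0,0,0,0.3],[0.0023,0,0.0033,0,0,0,0.3],[0.0023,0,0.0033,0,0,0,0.3]]]}}

```text
clock: 16.6
ee_pos: [0.5604, -0.1308, 0.0489]
tool_rot: [[-0.042, 0.997, -0.059], [0.572, 0.073, 0.817], [0.819, -0.0, -0.574]]
force: [-0.2, -0.6, 0.3]
gripper_width: 0.0551
grasp_force: 0.1
```

```bash
python3 l.py -0.072
```

```text
line 820 4.7565837 ends [0.4416 0.1371 0.003 ] [0.625  0.1527 0.003 ] mid [0.5333 0.1449 0.003 ]
0.63 [ 0.5342  0.1438 -0.002 ]
roller 0.5580252713483616 -0.07159044534627211 0.047028246785010684 6.5467833578451815 xr [0.5043 0.6117] 36488 in mark x,y 0.006313469982758423 -0.21872082142327862
```

Pushed gently, the roller rolls true but keeps its 2.3° skew to the line. I'll square it with a light twist from above while it is still clear of the scanner, starting with a retreat and untilting.

>>> {"api": "carry_out", "payload": {"commands": [[[-0.017,0,-0.0245,0,0,0,0.3],[0.033,0,-0.023,0,0,0,0.6],[0.033,0,-0.023,0,0,0,1],[0.033,0,-0.023,0,0,0,1],[0.033,0,-0.023,0,0,0,1],[0,0,0,0,-0.102,0,1],[0,0,0,0,-0.102,0,1],[0,0,0,0,-0.102,0,1],[0,0,0,0,-0.102,0,1],[0,0,0,0,-0.102,0,1],[0,0,0,0,-0.101,0,1]]]}}

```text
clock: 18.08
ee_pos: [0.5628, -0.1604, 0.2108]
tool_rot: [[-0.072, 0.997, 0.002], [0.997, 0.072, -0.005], [-0.005, 0.002, -1.0]]
force: [-0.4, 0.3, -0.6]
gripper_width: 0.0852
grasp_force: 0.0
```

>>> {"api": "carry_out", "payload": {"commands": [[[0.02,0,0,0,0,-0.104,1],[0,0,0,0,0,-0.104,1],[0,0,0,0,0,-0.104,1],[0,0,0,0,0,-0.104,1],[0,0,0,0,0,-0.104,1],[0,0,0,0,0,-0.104,1],[0,0,0,0,0,-0.104,1],[0,0,0,0,0,-0.104,1],[0,0,0,0,0,0,1]]]}}

```text
clock: 19.2
ee_pos: [0.5609, -0.1405, 0.2098]
tool_rot: [[-0.982, 0.191, -0.0], [0.191, 0.982, 0.001], [0.0, 0.0, -1.0]]
force: [-0.7, 0.3, -0.2]
gripper_width: 0.0854
grasp_force: 0.0
```

```bash
cat > r.py <<'E'
# roller cylinder fit from any camera: r.py camera guess_y
from h import *
import sys
from scipy.optimize import least_squares
np.set_printoptions(precision=4,suppress=True)
g=float(sys.argv[2])
for n in sys.argv[1].split(','):
    c=cap(n); P=cloud(c); st=c['s']
    q=P[(c['depth']>0)&(P[...,2]>.05)&(P[...,2]<.098)&(P[...,0]>.49)&(P[...,0]<.63)&(abs(P[...,1]-g)<.048)]
    def f(p):
        t=p[2]; d=-(q[:,0]-.55)*np.sin(t)+(q[:,1]-p[0])*np.cos(t); return np.hypot(d,q[:,2]-p[1])-.0445
    s=least_squares(f,[g,.0475,.07],loss='soft_l1',f_scale=.001)
    X=np.percentile(q[:,0],[1,99]); t=s.x[2]; Y=s.x[0]+(.5359-.55)*np.tan(t)
    print(n,'y at x=.5359',Y,'z',s.x[1],'deg',np.degrees(t),'xr',X,len(q),np.median(abs(f(s.x))))
print(st['ee_pos'],np.array(st['tool_rot']),st['clock'],st['force'],st['q'],st['gripper_width'])
E
python3 r.py wrist,scene,side -0.072
```

```text
wrist y at x=.5359 -0.06576487176772229 z 0.046947256305484915 deg 6.510361433033095 xr [0.495  0.6082] 14706 0.00038865029881857485
scene y at x=.5359 -0.06456868518233111 z 0.04727681190701789 deg 6.861624919093409 xr [0.4983 0.6146] 912 0.001486842000262601
side y at x=.5359 -0.06661681540276984 z 0.047102550623049314 deg 6.7875539469573765 xr [0.4949 0.6075] 764 0.0013181807308948433
[ 0.561  -0.1405  0.2099] [[-0.981   0.1939 -0.0002]
 [ 0.1939  0.981   0.0002]
 [ 0.0002  0.0001 -1.    ]] 19.3 [-0.2503  0.0427  0.1618] [ 0.6449  0.5601 -0.7306  1.9447  0.5029  0.8261  1.0145] 0.08555136771362135
```

>>> {"api": "carry_out", "payload": {"commands": [[[0.012,0.037,0,0,0,0,1],[0.012,0.0365,0,0,0,0,1],[0,0,0.03,0,0,0,1],[0,0,0.04,0,0,0,1],[0,0,0.03,0,0,0,1],[0,0,0.015,0,0,0,1],[0,0,0.007,0,0,0,1],[0,0,0,0,0,0,1]]]}}

```text
clock: 20.35
ee_pos: [0.5518, -0.0636, 0.0882]
tool_rot: [[-0.982, 0.19, 0.0], [0.19, 0.982, -0.0], [-0.0, -0.0, -1.0]]
force: [-0.1, -0.2, 0.8]
gripper_width: 0.0852
grasp_force: 0.0
```

```bash
python3 r.py wrist,side -0.065; python3 -c "
from h import *
b=cap('wrist')['color'];a=cap('scene')['color'];cv2.imwrite('pics/tw.png',np.vstack([cv2.resize(a[150:270,240:420],(480,320),interpolation=2)[:280],cv2.resize(b,(480,300))]))"
```

```text
wrist y at x=.5359 -0.06598737563577621 z 0.04695719192676913 deg 6.749442534984341 xr [0.4946 0.6017] 37913 0.00035807675473933237
side y at x=.5359 -0.06662298077435579 z 0.04715783383204163 deg 6.155270252472322 xr [0.4948 0.6084] 650 0.0016168424093954206
[ 0.552  -0.0637  0.0886] [[-0.9817  0.1904  0.001 ]
 [ 0.1904  0.9817 -0.0001]
 [-0.001   0.     -1.    ]] 20.4 [ 0.5503 -0.4877  0.7208] [ 0.4005  0.6865 -0.5737  2.0873  0.6998  0.5638  0.6981] 0.08567214954634988
```

View pics/tw.png

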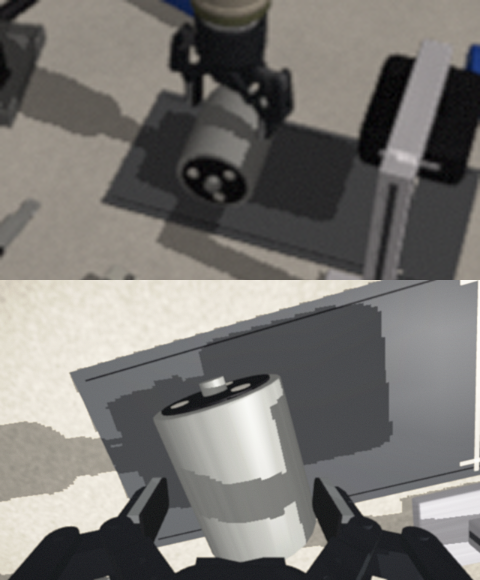

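>>> {"api": "carry_out", "payload": {"commands": [[[0,0,0.003,0,0,0.022,1],[0,0,0,0,0,0.022,1],[0,0,0,0,0,0.022,1],[0,0,0,0,0,0,1]]]}}

```text
clock: 21.05
ee_pos: [0.5516, -0.0636, 0.085]
tool_rot: [[-0.957, 0.291, 0.0], [0.291, 0.957, -0.0], [-0.0, -0.0, -1.0]]
force: [0.7, 0.1, 0.4]
gripper_width: 0.0852
grasp_force: 0.0
```

```bash
python3 r.py wrist -0.065
```

```text
wrist y at x=.5359 -0.06600680668897452 z 0.04698421502198122 deg 6.88761537531488 xr [0.4946 0.6016] 39166 0.00036732197431120495
[ 0.5516 -0.0636  0.085 ] [[-0.9567  0.2912  0.0001]
 [ 0.2912  0.9567 -0.0002]
 [-0.0001 -0.0001 -1.    ]] 21.05 [0.6544 0.0986 0.4202] [ 0.3784  0.685  -0.5401  2.0906  0.6799  0.5441  0.6138] 0.0851947182483276
```

>>> {"api": "carry_out", "payload": {"commands": [[[0,0,0.004,0,0,0,1],[0,0,0,0,0,0.022,1],[0,0,0,0,0,0.022,1],[0,0,0,0,0,0,1]]]}}

```text
clock: 21.6
ee_pos: [0.5516, -0.0637, 0.081]
tool_rot: [[-0.934, 0.357, 0.0], [0.357, 0.934, -0.0], [-0.0, -0.0, -1.0]]
force: [0.1, -0.1, 0.5]
gripper_width: 0.0855
grasp_force: 0.0
```

```bash
python3 r.py wrist -0.065
```

```text
wrist y at x=.5359 -0.06605357412450713 z 0.047021804226508444 deg 7.035714095006689 xr [0.4947 0.6015] 40768 0.00037771198858292665
[ 0.5516 -0.0637  0.081 ] [[-0.9342  0.3567  0.0001]
 [ 0.3567  0.9342 -0.0001]
 [-0.0001 -0.0001 -1.    ]] 21.6 [ 0.1055 -0.0945  0.459 ] [ 0.3617  0.6864 -0.515   2.0935  0.6692  0.5275  0.5557] 0.08547073924426085
```

>>> {"api": "carry_out", "payload": {"commands": [[[0,0,0.004,0,0,0,1],[0,0,0,0,0,0.022,1],[0,0,0,0,0,0.022,1],[0,0,0,0,0,0,1]]]}}

```text
clock: 22.15
ee_pos: [0.5516, -0.0636, 0.0769]
tool_rot: [[-0.907, 0.42, 0.0], [0.42, 0.907, -0.0], [-0.0, -0.0, -1.0]]
force: [-0.4, -0.7, 0.1]
gripper_width: 0.0853
grasp_force: 0.6
```

```bash
python3 r.py wrist -0.065
```

```text
wrist y at x=.5359 -0.06456847301454531 z 0.047010743232224705 deg 5.0673798939119 xr [0.4952 0.6014] 42436 0.0003938677699820946
[ 0.5516 -0.0636  0.0769] [[-0.9074  0.4203  0.    ]
 [ 0.4203  0.9074 -0.0001]
 [-0.     -0.0001 -1.    ]] 22.15 [-0.3663 -0.696   0.1344] [ 0.3448  0.6882 -0.4898  2.0964  0.6576  0.5109  0.4984] 0.08531604806564495
```

>>> {"api": "carry_out", "payload": {"commands": [[[0,0,0,0,0,0.006,1],[0,0,0,0,0,0,1],[0,0,0,0,0,-0.04,1],[0,0,0,0,0,-0.06,1],[0,0,-0.02,0,0,0,1],[0,0,-0.04,0,0,0,1],[0,0,-0.05,0,0,0,1],[0,-0.04,-0.02,0,0,0,1],[0,-0.05,0,0,0,0,1],[0,0,0,0,0,0,1]]]}}

```text
clock: 23.45
ee_pos: [0.5245, -0.1546, 0.2066]
tool_rot: [[-0.958, 0.288, -0.002], [0.288, 0.958, -0.002], [0.001, -0.002, -1.0]]
force: [0.2, 0.5, -0.0]
gripper_width: 0.0851
grasp_force: 0.0
```

```bash
python3 r.py wrist,scene,side -0.065
```

```text
wrist y at x=.5359 -0.06426420120499333 z 0.04692236822614285 deg 4.205770632281373 xr [0.4954 0.6068] 14472 0.00040348433542047174
scene y at x=.5359 -0.06284955520212683 z 0.04724632636466113 deg 3.8822326514271603 xr [0.5001 0.6176] 1006 0.0015436294689447454
side y at x=.5359 -0.06445039858085042 z 0.0469160777605733 deg 4.204372559066475 xr [0.4962 0.608 ] 817 0.0013623211088392637
[ 0.5259 -0.1506  0.2068] [[-0.959   0.2833 -0.0002]
 [ 0.2833  0.959   0.0002]
 [ 0.0002  0.0001 -1.    ]] 23.55 [ 0.9107 -0.2577 -0.5486] [ 0.6773  0.5241 -0.7168  2.0161  0.4881  0.7766  0.9524] 0.08534763077305421
```

>>> {"api": "carry_out", "payload": {"commands": [[[0,0,0,0,0,0.11,0.6],[0,0,0,0,0,0.11,0.3],[0,0,0,0,0,0.11,0.3],[0,0,0,0,0,0.11,0.3],[0,0,0,0,0,0.11,0.3],[0,0,0,0,0,0.11,0.3],[0,0,0,0,0,0.11,0.3],[-0.016,0.032,0,0,0,0,0.3],[0,0,0,0,0,0,0.3]]]}}

```text
clock: 24.72
ee_pos: [0.5617, -0.1624, 0.2067]
tool_rot: [[-0.078, 0.997, 0.002], [0.997, 0.078, 0.001], [0.0, 0.002, -1.0]]
force: [-0.6, 0.9, -0.7]
gripper_width: 0.0554
grasp_force: 0.0
```

>>> {"api": "carry_out", "payload": {"commands": [[[0,0,0,0,0.102,0,0.3],[0,0,0,0,0.102,0,0.3],[0,0,0,0,0.102,0,0.3],[0,0,0,0,0.102,0,0.3],[0,0,0,0,0.102,0,0.3],[0,0,0,0,0.101,0,0.3],[0,0,0,0,0,0,0.3]]]}}

```text
clock: 25.6
ee_pos: [0.5584, -0.1647, 0.2038]
tool_rot: [[-0.038, 0.997, -0.063], [0.57, 0.073, 0.818], [0.821, -0.004, -0.571]]
force: [0.2, 0.1, 0.0]
gripper_width: 0.0555
grasp_force: 0.0
```

>>> {"api": "carry_out", "payload": {"commands": [[[-0.03,0,0.025,0,0,0,0.3],[-0.03,0.001,0.025,0,0,0,0.3],[-0.03,0,0.025,0,0,0,0.3],[-0.02,0,0.017,0,0,0,0.3],[-0.009,0,0.008,0,0,0,0.3],[0,0,0,0,0,0,0.3]]]}}

```text
clock: 26.35
ee_pos: [0.5595, -0.1494, 0.0524]
tool_rot: [[-0.044, 0.997, -0.063], [0.572, 0.077, 0.816], [0.819, 0.0, -0.574]]
force: [-1.0, -0.1, 0.2]
gripper_width: 0.0557
grasp_force: 0.0
```

```bash
python3 l.py -0.063; python3 r.py wrist -.063
```

```text
line 802 5.039747 ends [0.4418 0.1368 0.003 ] [0.63   0.1495 0.003 ] mid [0.5359 0.1432 0.003 ]
0.75 [ 0.5345  0.1436 -0.0007]
roller 0.5562437140468411 -0.06268541427220935 0.047044829748848556 4.214171169104346 xr [0.5028 0.6097] 28807 in mark x,y 0.005181021844680383 -0.20971021178445906
wrist y at x=.5359 -0.06422788406079956 z 0.04702754585632344 deg 4.216751138592096 xr [0.5027 0.6093] 29521 0.0003571369064094207
[ 0.5599 -0.15    0.0533] [[-0.0446  0.9971 -0.0614]
 [ 0.5727  0.0758  0.8163]
 [ 0.8186  0.0013 -0.5744]] 26.45 [ 0.707  -0.0788  0.1934] [ 0.9503  1.1015 -0.7147  1.7423 -0.2366  0.9632  0.6633] 0.05545635986513013
```

>>> {"api": "carry_out", "payload": {"commands": [[[-0.0033,0,0.0023,0,0,0,0.3],[0.004,0,0.0057,0,0,0,0.3],[0.004,0,0.0057,0,0,0,0.3],[0.0023,0,0.0033,0,0,0,0.3],[0.00115,0,0.00165,0,0,0,0.3],[0.00115,0,0.00165,0,0,0,0.3],[0.00115,0,0.00165,0,0,0,0.3],[0.00115,0,0.00165,0,0,0,0.3],[0.00115,0,0.00165,0,0,0,0.3],[0.00115,0,0.00165,0,0,0,0.3],[0.0017,0,0.0025,0,0,0,0.3],[0.0023,0,0.0033,0,0,0,0.3]]]}}

```text
clock: 28.0
ee_pos: [0.5565, -0.1128, 0.048]
tool_rot: [[-0.043, 0.997, -0.062], [0.572, 0.076, 0.817], [0.819, -0.0, -0.574]]
force: [-0.2, 0.2, 1.3]
gripper_width: 0.0556
grasp_force: 0.0
```

>>> {"api": "carry_out", "payload": {"commands": [[[0.0023,0,0.0033,0,0,0,0.3],[0.0029,0,0.0041,0,0,0,0.3],[0.0029,0,0.0041,0,0,0,0.3],[0.0029,0,0.0041,0,0,0,0.3],[0.0029,0,0.0041,0,0,0,0.3],[0.0029,0,0.0041,0,0,0,0.3],[0.0029,0,0.0041,0,0,0,0.3],[0.0029,0,0.0041,0,0,0,0.3],[0.0029,0,0.0041,0,0,0,0.3],[0.0023,0,0.0033,0,0,0,0.3],[0.0023,0,0.0033,0,0,0,0.3],[0.0017,0,0.0025,0,0,0,0.3]]]}}

```text
clock: 29.5
ee_pos: [0.5523, -0.0577, 0.0481]
tool_rot: [[-0.043, 0.997, -0.062], [0.572, 0.076, 0.817], [0.819, -0.0, -0.574]]
force: [-0.0, 0.1, -0.6]
gripper_width: 0.0557
grasp_force: 0.1
```

```bash
python3 l.py 0.005; python3 r.py wrist .005
```

```text
line 1770 6.527851 ends [0.4414 0.1382 0.003 ] [0.6297 0.1527 0.003 ] mid [0.5356 0.1454 0.003 ]
0.87 [0.5358 0.1416 0.0023]
roller 0.5510122909244024 0.00011139770123666581 0.04699050586740371 4.226326822304226 xr [0.4975 0.6045] 30728 in mark x,y 0.004507785623859243 -0.14669946559854807
wrist y at x=.5359 0.0011054069128307738 z 0.04700492284914951 deg 4.208875830263013 xr [0.4978 0.6043] 37516 0.0003510955112441677
[ 0.5522 -0.0575  0.0481] [[-0.0436  0.9971 -0.0624]
 [ 0.5719  0.0761  0.8168]
 [ 0.8192 -0.0001 -0.5736]] 29.6 [ 0.0026 -0.1746  0.5229] [ 0.8802  1.1008 -0.76    1.8751 -0.2867  0.7799  0.6408] 0.05583152769053458
```

```bash
cat > t.py <<'E'
from h import *
c=cap('wrist'); g=cv2.cvtColor(c['color'],cv2.COLOR_BGR2GRAY)
th=cv2.morphologyEx(g,cv2.MORPH_TOPHAT,np.ones((15,1)))
v,u=np.mgrid[:400,:640]; cam=w(c,[0,0,0])
r=w(c,np.stack([(u-c['cx'])/c['f'],(v-c['cy'])/c['f'],np.ones_like(u,float)],-1).reshape(-1,3))-cam
q=(cam+r*((.003-cam[2])/r[:,2])[:,None]).reshape(400,640,3)
m=(th>25)&(q[...,0]>.455)&(q[...,0]<.615)&(abs(q[...,1]-.144-(q[...,0]-.536)*.073)<.012)
k=q[m]; p=np.polyfit(k[:,0]-.5359,k[:,1],1)
for _ in range(4):
    e=k[:,1]-np.polyval(p,k[:,0]-.5359); k2=k[abs(e)<.004]; p=np.polyfit(k2[:,0]-.5359,k2[:,1],1)
print('line y@.5359',p[1],'deg',np.degrees(np.arctan(p[0])),m.sum(),len(k2),(k2[:,1]-np.polyval(p,k2[:,0]-.5359)).std())
b=c['color'].copy(); b[m]=(0,0,255); cv2.imwrite('pics/line.png',b)
E
python3 t.py
```

```text
line y@.5359 0.143872736832496 deg 4.4133381300836945 948 881 0.002135655537255775
```

View pics/line.png

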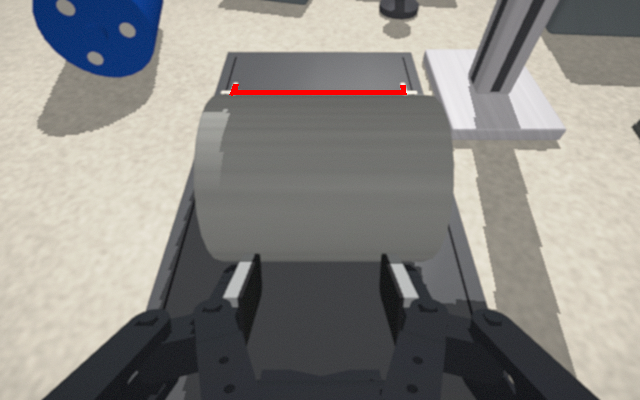

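>>> {"api": "carry_out", "payload": {"commands": [[[0.0023,0,0.0033,0,0,0,0.3],[0.0029,0,0.0041,0,0,0,0.3],[0.0034,0,0.0049,0,0,0,0.3],[0.0034,0,0.0049,0,0,0,0.3],[0.0034,0,0.0049,0,0,0,0.3],[0.0034,0,0.0049,0,0,0,0.3],[0.0034,0,0.0049,0,0,0,0.3],[0.0034,0,0.0049,0,0,0,0.3],[0.0034,0,0.0049,0,0,0,0.3],[0.0034,0,0.0049,0,0,0,0.3],[0.0034,0,0.0049,0,0,0,0.3],[0.0034,0,0.0049,0,0,0,0.3]]]}}

```text
clock: 31.2
ee_pos: [0.5471, 0.011, 0.0478]
tool_rot: [[-0.043, 0.997, -0.062], [0.572, 0.076, 0.817], [0.819, -0.0, -0.574]]
force: [-0.2, -0.2, -0.5]
gripper_width: 0.0555
grasp_force: 0.1
```

>>> {"api": "carry_out", "payload": {"commands": [[[0.0034,0,0.0049,0,0,0,0.3],[0.0034,0,0.0049,0,0,0,0.3],[0.0034,0,0.0049,0,0,0,0.3],[0.0034,0,0.0049,0,0,0,0.3],[0.0034,0,0.0049,0,0,0,0.3],[0.0029,0,0.0041,0,0,0,0.3],[0.0029,0,0.0041,0,0,0,0.3],[0.0023,0,0.0033,0,0,0,0.3],[0.0017,0,0.0025,0,0,0,0.3],[0.00115,0,0.00165,0,0,0,0.3],[0.00115,0,0.00165,0,0,0,0.3],[0,0,0,0,0,0,0.3]]]}}

```text
clock: 32.7
ee_pos: [0.5432, 0.0614, 0.0477]
tool_rot: [[-0.043, 0.997, -0.062], [0.572, 0.076, 0.817], [0.819, 0.0, -0.574]]
force: [-0.6, 0.6, -0.1]
gripper_width: 0.0552
grasp_force: 0.0
```

```bash
python3 r.py wrist .123
```

```text
wrist y at x=.5359 0.11937561073803908 z 0.0470093922284369 deg 4.183992668726336 xr [0.4912 0.5956] 37137 0.0003499513177228006
[0.5432 0.0614 0.0477] [[-0.0435  0.9971 -0.0621]
 [ 0.5721  0.0758  0.8167]
 [ 0.819   0.     -0.5737]] 32.7 [-0.6292  0.6066 -0.105 ] [ 0.7639  1.1142 -0.8344  2.0065 -0.3645  0.5454  0.6062] 0.05516759672767552
```

```bash
cat > s.py <<'E'
from h import *
for n,f in(('side','pics/side0.png'),('scene','pics/scene0.png')):
    c=cap(n); g0=cv2.cvtColor(cv2.imread(f),cv2.COLOR_BGR2GRAY); g1=cv2.cvtColor(c['color'],cv2.COLOR_BGR2GRAY)
    v,u=np.mgrid[:400,:640]; cam=w(c,[0,0,0])
    r=w(c,np.stack([(u-c['cx'])/c['f'],(v-c['cy'])/c['f'],np.ones_like(u,float)],-1).reshape(-1,3))-cam
    q=(cam+r*((.003-cam[2])/r[:,2])[:,None]).reshape(400,640,3)
    for lab,g,lim in(('start',g0,0),('now',g1,.06)):
        th=cv2.morphologyEx(g,cv2.MORPH_TOPHAT,np.ones((9,1))).astype(float)
        a=q[...,0]-.5359; e=q[...,1]-.1445-a*.073
        m=(abs(a)<.068 if lim==0 else (abs(a)>.066)&(abs(a)<.088))&(abs(e)<.012)&(th>15)
        if m.sum()>5: print(n,lab,m.sum(),'y@.5359',.1445+(e[m]*th[m]).sum()/th[m].sum(), np.polyfit(a[m],q[...,1][m],1,w=th[m]), (a[m]>0).sum())
E
python3 s.py; python3 r.py side .12
```

```text
side start 146 y@.5359 0.14429806566440095 [0.07333115 0.14427493] 70
side now 71 y@.5359 0.14452315669056892 [0.0748604  0.14449018] 33
scene now 20 y@.5359 0.14837733313168 [0.10218684 0.15226558] 3
side y at x=.5359 0.11884401062182513 z 0.04807683341156477 deg 3.667376868913473 xr [0.4915 0.5905] 301 0.000978373638025186
[0.5433 0.0613 0.0476] [[-0.0433  0.9971 -0.0619]
 [ 0.5722  0.0755  0.8167]
 [ 0.819  -0.0001 -0.5738]] 32.85 [ 0.8325 -0.2377 -0.4663] [ 0.7641  1.1142 -0.8343  2.0064 -0.3644  0.5455  0.6062] 0.055550768517071955
```

>>> {"api": "carry_out", "payload": {"commands": [[[0.00115,0,0.00165,0,0,0,0.3],[0.0017,0,0.0025,0,0,0,0.3],[0.0017,0,0.0025,0,0,0,0.3],[0.0017,0,0.0025,0,0,0,0.3],[0.0017,0,0.0025,0,0,0,0.3],[0.0017,0,0.0025,0,0,0,0.3],[0.00115,0,0.00165,0,0,0,0.3],[0.00115,0,0.00165,0,0,0,0.3],[0.0006,0,0.0008,0,0,0,0.3],[0.0006,0,0.0008,0,0,0,0.3],[0,0,0,0,0,0,0.3],[0,0,0,0,0,0,0.3]]]}}

```text
clock: 34.4
ee_pos: [0.5415, 0.0844, 0.0475]
tool_rot: [[-0.043, 0.997, -0.062], [0.572, 0.076, 0.817], [0.819, -0.0, -0.574]]
force: [-0.4, -0.5, -0.3]
gripper_width: 0.0553
grasp_force: 0.0
```

```bash
python3 r.py wrist .142; python3 s.py
```

```text
wrist y at x=.5359 0.14230239288563762 z 0.04700672275511838 deg 4.209722190554816 xr [0.491  0.5938] 38331 0.00034209597900109606
[0.5415 0.0844 0.0475] [[-0.0433  0.9971 -0.0619]
 [ 0.5721  0.0756  0.8167]
 [ 0.819  -0.0001 -0.5738]] 34.4 [-0.3783 -0.5482 -0.3318] [ 0.7381  1.1198 -0.8504  2.0263 -0.3803  0.5     0.599 ] 0.05531281046771873
side start 146 y@.5359 0.14429806566440095 [0.07333115 0.14427493] 70
side now 62 y@.5359 0.14471024467948515 [0.07735827 0.14467581] 25
scene now 20 y@.5359 0.1484686741988981 [0.10176932 0.15236623] 3
```

2 mm more, slowly, then a slow retreat.

>>> {"api": "carry_out", "payload": {"commands": [[[0.0005,0,0.0007,0,0,0,0.3],[0.0006,0,0.0009,0,0,0,0.3],[0,0,0,0,0,0,0.3],[-0.0006,0,-0.0008,0,0,0,0.3],[-0.0023,0,-0.0033,0,0,0,0.3],[-0.0057,0,-0.0082,0,0,0,0.3],[-0.0115,0,-0.0165,0,0,0,0.3]]]}}

```text
clock: 35.42
ee_pos: [0.5439, 0.051, 0.0477]
tool_rot: [[-0.044, 0.997, -0.063], [0.572, 0.077, 0.817], [0.819, -0.0, -0.573]]
force: [-0.4, -0.8, 0.2]
gripper_width: 0.0553
grasp_force: 0.0
```

```bash
python3 r.py wrist,side .144
```

```text
wrist y at x=.5359 0.14505468226388749 z 0.047024127153308885 deg 4.234027757762768 xr [0.4911 0.5938] 28218 0.0003614855993646533
side y at x=.5359 0.14443343175814774 z 0.04753044926044819 deg 3.9719494480068027 xr [0.4912 0.5924] 602 0.001084458044746727
[0.5449 0.0475 0.0467] [[-0.0417  0.9974 -0.0595]
 [ 0.5739  0.0727  0.8157]
 [ 0.8178 -0.0001 -0.5755]] 35.475 [ 2.3195 -3.0441 -1.6917] [ 0.7783  1.1117 -0.8241  1.9943 -0.3559  0.5685  0.61  ] 0.055735394427513366
```

>>> {"api": "carry_out", "payload": {"commands": [[[-0.028,0,-0.041,0,0,0,0.3],[-0.028,0,-0.041,0,0,0,0],[-0.014,0,-0.02,0,0,0,-1],[0.041,0,-0.0287,0,0,0,-1],[0.041,0,-0.0287,0,0,0,-1],[0.041,0,-0.0287,0,0,0,-1],[0.041,0,-0.0287,0,0,0,-1],[0.041,0,-0.0287,0,0,0,-1]]]}}

```text
clock: 36.52
ee_pos: [0.553, -0.0715, 0.3006]
tool_rot: [[-0.044, 0.997, -0.063], [0.572, 0.076, 0.817], [0.819, -0.0, -0.574]]
force: [0.5, -1.1, 0.6]
gripper_width: 0.0001
grasp_force: 0.0
```

>>> {"api": "carry_out", "payload": {"commands": [[[0,0,0,0,-0.102,0,-1],[0,0,0,0,-0.102,0,-1],[0,0,0,0,-0.102,0,-1],[0,0,0,0,-0.102,0,-1],[0,0,0,0,-0.102,0,-1],[0,0,0,0,-0.101,0,-1],[0,0,0,0,0,0,-1]]]}}

```text
clock: 37.4
ee_pos: [0.5532, -0.0674, 0.2999]
tool_rot: [[-0.084, 0.997, 0.001], [0.997, 0.084, 0.0], [-0.0, 0.001, -1.0]]
force: [0.3, -0.0, -0.1]
gripper_width: -0.0002
grasp_force: 0.0
```

```bash
cat > k.py <<'E'
from h import *
import sys
np.set_printoptions(precision=4,suppress=True)
for n in sys.argv[1].split(','):
    c=cap(n)
    for r in ctrl.mark_of(n,'scan_top')[:2]: print(n,r['confidence'],w(c,r['at']),px(c,r['at']))
s=ctrl.get_state(); print(s['ee_pos'],np.array(s['tool_rot']),s['clock'],s['q'],s['force'])
if 'wrist' in sys.argv[1]: cv2.imwrite('pics/btn.png',c['color'])
E
python3 k.py scene,side; python3 r.py side .144
```

```text
scene 0.47 [ 0.5363 -0.4193 -0.0031] [230, 179]
scene 0.45 [0.4425 0.3753 0.06  ] [480, 220]
side 0.41 [0.441  0.3801 0.0584] [312, 343]
side 0.38 [0.5376 0.1407 0.0451] [300, 256]
[ 0.5531 -0.0734  0.2984] [[-0.0732  0.9973 -0.0015]
 [ 0.9973  0.0732  0.0018]
 [ 0.0019 -0.0014 -1.    ]] 37.6 [ 0.4088  0.38   -0.5133  1.9015  0.2288  0.9194 -0.1407] [-1.1385  0.029  -1.2005]
side y at x=.5359 0.14458095131422885 z 0.047591587733643706 deg 3.7608419415885996 xr [0.4908 0.5927] 605 0.0011303120404312639
[ 0.5531 -0.0734  0.2984] [[-0.0732  0.9973 -0.0015]
 [ 0.9973  0.0732  0.0018]
 [ 0.0019 -0.0014 -1.    ]] 37.6 [-1.1385  0.029  -1.2005] [ 0.4088  0.38   -0.5133  1.9015  0.2288  0.9194 -0.1407] 0.00018600082198002403
```

>>> {"api": "carry_out", "payload": {"commands": [[[0.004,-0.05,-0.02,0,0,0,-1],[0.004,-0.05,-0.02,0,0,0,-1],[0.05,-0.01,0,0,0,0,-1],[0.06,0.0043,0,0,0,0,-1],[0.06,0.0043,0,0,0,0,-1],[0.06,0.0043,0,0,0,0,-1],[0.06,0.0043,0,0,0,0,-1],[0.06,0.0043,0,0,0,0,-1],[0.05,0.0036,0,0,0,0,-1],[0,0,0.05,0,0,0,-1],[0,0,0.05,0,0,0,-1],[0,0,0,0,0,0,-1]]]}}

```text
clock: 39.15
ee_pos: [0.4374, 0.3259, 0.2358]
tool_rot: [[-0.074, 0.997, -0.007], [0.997, 0.074, -0.004], [-0.003, -0.007, -1.0]]
force: [0.2, 1.4, 0.3]
gripper_width: 0.0004
grasp_force: 0.0
```

```bash
python3 k.py wrist; python3 -c "
from h import *
c=cap('wrist');P=cloud(c);g=cv2.cvtColor(c['color'],cv2.COLOR_BGR2GRAY)
m=(P[...,2]>.047)&(P[...,2]<.062)&(abs(P[...,0]-.442)<.04)&(abs(P[...,1]-.378)<.04)&(c['depth']>0)
print(m.sum(),np.percentile(P[m],[2,50,98],axis=0))
m&=g>60; print(m.sum(),np.percentile(P[m],[2,50,98],axis=0))"
```

```text
wrist 0.57 [0.4453 0.3812 0.0568] [335, 121]
[0.4387 0.3282 0.2397] [[-0.0739  0.9973 -0.001 ]
 [ 0.9973  0.0739  0.0005]
 [ 0.0006 -0.0009 -1.    ]] 39.25 [-0.276   0.4641 -0.6559  1.984   0.3821  0.8175 -1.0732] [-0.093  -0.2356  0.8208]
1028 [[0.42791175 0.3610679  0.04705423]
 [0.44469907 0.38019273 0.05610546]
 [0.4624153  0.39659824 0.05804804]]
720 [[0.43243711 0.36752913 0.05300906]
 [0.44467507 0.38006597 0.05659883]
 [0.45712297 0.39208687 0.05814003]]
```

View pics/btn.png

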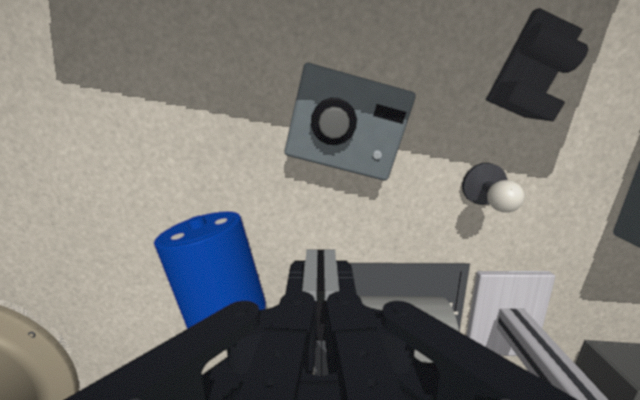

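The button is at (333,121) in the wrist view, clear of everything. I'll go over it and down.

>>> {"api": "carry_out", "payload": {"commands": [[[0.051,0.01,0,0,0,0,-1],[0,0,0.05,0,0,0,-1],[0,0,0.05,0,0,0,-1],[0,0,0.04,0,0,0,-1],[0,0,0.02,0,0,0,-1],[0,0,0.005,0,0,0,-1],[0,0,0,0,0,0,-1],[0,0,0,0,0,0,-1]]]}}

```text
clock: 40.3
ee_pos: [0.4448, 0.3806, 0.0755]
tool_rot: [[-0.075, 0.997, 0.002], [0.997, 0.075, 0.002], [0.001, 0.002, -1.0]]
force: [-0.8, 0.3, 0.3]
gripper_width: 0.0002
grasp_force: 0.0
```

>>> {"api": "carry_out", "payload": {"commands": [[[0,0,0.003,0,0,0,-1],[0,0,0.003,0,0,0,-1],[0,0,0.002,0,0,0,-1],[0,0,0.002,0,0,0,-1],[0,0,0,0,0,0,-1]]]}}

```text
clock: 40.92
ee_pos: [0.4444, 0.3804, 0.065]
tool_rot: [[-0.076, 0.997, 0.002], [0.997, 0.076, 0.0], [0.0, 0.002, -1.0]]
force: [0.9, -1.6, 14.5]
gripper_width: 0.0002
grasp_force: 7.3
```

>>> {"api": "carry_out", "payload": {"commands": [[[0,0,0.001,0,0,0,-1],[0,0,0,0,0,0,-1],[0,0,0,0,0,0,-1]]]}}

```text
clock: 41.3
ee_pos: [0.4444, 0.3805, 0.0648]
tool_rot: [[-0.076, 0.997, 0.002], [0.997, 0.076, 0.0], [0.0, 0.002, -1.0]]
force: [-1.3, -3.4, 24.4]
gripper_width: 0.0
grasp_force: 12.3
```

Run:
```python
from h import *
s=ctrl.get_state(); print(s['force'],s['ee_pos'],s['ft_torque'])
a=cap('scene')['color'][195:255,440:520]; b=cap('side')['color'][315:375,270:350]
cv2.imwrite('pics/press.png',cv2.resize(np.hstack([a,b]),None,fx=5,fy=5,interpolation=2))
```

```text
[-1.34345009 -3.41382337 24.35988975] [0.44444065 0.38045888 0.06478178] [-0.84338438  0.28769245  0.0224201 ]
```

View pics/press.png

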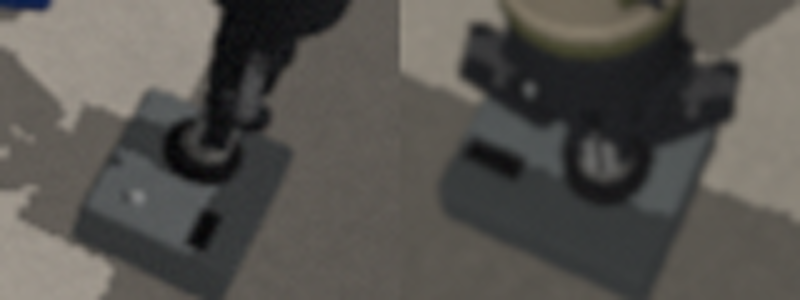

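Firm stop at 24 N. I'll check whether that's the button's end of travel or the collar by backing off in small steps and reading the force.

>>> {"api": "carry_out", "payload": {"commands": [[[0,0,-0.003,0,0,0,-1],[0,0,0,0,0,0,-1]]]}}

```text
clock: 41.65
ee_pos: [0.4444, 0.3804, 0.0664]
tool_rot: [[-0.076, 0.997, 0.001], [0.997, 0.076, 0.001], [0.001, 0.001, -1.0]]
force: [2.6, 0.6, 3.4]
gripper_width: -0.0
grasp_force: 2.0
```

>>> {"api": "carry_out", "payload": {"commands": [[[0,0,-0.002,0,0,0,-1],[0,0,0,0,0,0,-1]]]}}

```text
clock: 41.9
ee_pos: [0.4441, 0.3803, 0.068]
tool_rot: [[-0.076, 0.997, 0.0], [0.997, 0.076, 0.0], [0.0, 0.0, -1.0]]
force: [2.6, 0.4, 3.8]
gripper_width: 0.0002
grasp_force: 1.6
```

>>> {"api": "carry_out", "payload": {"commands": [[[0,0,-0.002,0,0,0,-1],[0,0,0,0,0,0,-1]]]}}

```text
clock: 42.15
ee_pos: [0.4437, 0.3801, 0.0699]
tool_rot: [[-0.076, 0.997, -0.0], [0.997, 0.076, -0.0], [-0.0, -0.0, -1.0]]
force: [1.1, 1.1, 1.3]
gripper_width: 0.0002
grasp_force: 1.0
```

Contact runs from a TCP height of about 0.071 down to the hard stop at 0.065, so the button made its full 6 mm travel. Withdrawing for a final check.

>>> {"api": "carry_out", "payload": {"commands": [[[0,0,-0.01,0,0,0,-1],[0,0,-0.04,0,0,0,-1],[0,0,-0.05,0,0,0,-1],[0,0,-0.04,0,0,0,-1],[0,0,0,0,0,0,-1],[0,0,0,0,0,0,-1]]]}}

```text
clock: 42.9
ee_pos: [0.4435, 0.3794, 0.2097]
tool_rot: [[-0.076, 0.997, -0.001], [0.997, 0.076, -0.001], [-0.001, -0.001, -1.0]]
force: [-0.2, -0.4, 0.1]
gripper_width: -0.0002
grasp_force: 0.0
```

```bash
python3 r.py side .144; python3 e.py | grep -i 'chock\|axis'; cp pics/side_4*.png pics/fin.png; ls pics
```

```text
side y at x=.5359 0.17645744802396485 z 0.05542847186809802 deg -45.87074402909227 xr [0.5784 0.6026] 70 0.0018313806162448473
[0.4435 0.3794 0.2097] [[-0.0756  0.9971 -0.0005]
 [ 0.9971  0.0756 -0.0009]
 [-0.0009 -0.0006 -1.    ]] 42.9 [-0.2089 -0.36    0.1124] [-0.374   0.5413 -0.6285  1.9365  0.4351  0.8025 -1.1682] -0.0002075277345970357
scene chock 0.58 [ 0.5411 -0.4122  0.0001]
scene chock 0.49 [0.5364 0.1446 0.0008]
axis -2.9876037 [[0.5434 0.1092 0.0163]
btn.png
crop.png
fin.png
line.png
pre.png
press.png
scene0.png
scene_11.8.png
scene_43.0.png
side0.png
side_11.8.png
side_43.0.png
tw.png
w1.png
```

View pics/fin.png

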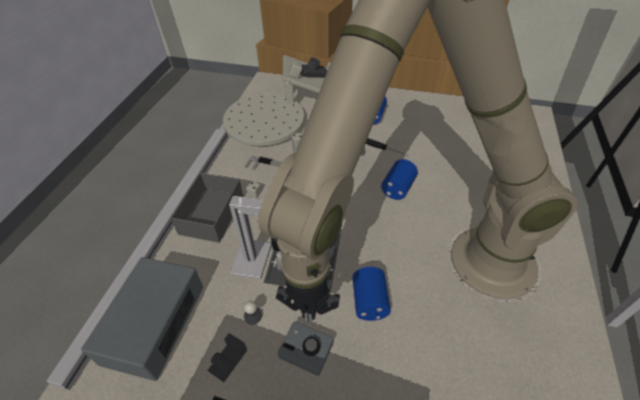

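The final view shows the arm clear above the console (310,345), with nothing else disturbed. The arm hides the roller here, but it was measured still on the line after release.

```bash
python3 -c "
from cell import ctrl
print(ctrl.finish_job())"
```

```text
the job is handed in; nothing more can be done
None
```

The job is handed in at about 43 s, no verdict shown. The chock is in the tray, the roller lay still within about 1 mm and 0.5° of the line when last seen before the press (the arm hid it afterwards), and the scan button was pressed to its stop. To square the roller's roughly 2° skew I gave it a light twist on the mat, so its ends slid about 2 mm.

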